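# Pick the mouldy mandarin out of the tray with tongs

## Robot

A 6-joint arm with a two-finger parallel gripper is mounted at the origin on the work surface. World frame = base frame: x ahead of the robot, y to its left, z up, the work surface at z = 0. Lengths are in m, angles in degrees, forces in N, time in s.
With the tool pointing down it reaches from about 0.3 to 0.75 m from the base axis. Payload 8.5 kg.
Tool frame: the origin (TCP) lies on the centre line of the jaws, within the pads' length; the fingertips stand 17 mm ahead of it and the grasp point (between the pads) lies 2 mm behind it (env.tcp_to_tips is the distance from the TCP to the fingertips, in m); z points along the fingers, y is the line along which they close (so a half turn about z gives the same grasp; the last joint's range is limited). The gripper opens to 85 mm and grips with 20 to 120 N. Pads are 22 mm wide; open, the fingers measure 114 mm over their backs; the gripper's body (76 mm by 85 mm) begins 54 mm behind the grasp point. The pads swing forward as they close: fully open they stand 13 mm farther back than shut.
Start: joints at [-81.549, 21.807, 74.336, -0, 83.858, -12.336], TCP at [0.195, -0.514, 0.248] pointing down, gripper open.
Joint ranges: [-178.18, 178.18], [-50.72, 133.34], [12.68, 142.11], [-81.47, 261.47], [9.98, 163.14], [-165.26, 165.26]. Speed limits (degrees/s): [136.94, 136.94, 180, 180, 180, 180].

## Interface

Orientations are given as a 3x3 rotation matrix whose columns are the frame's x, y, z axes.
In Python, from rig import env gives the robot as it stands. The module is installed in compiled form; this text tells all that it offers.
- The arm moves only by the shell command python3 -m pendant 'ROWS' [FORCE]. ROWS is JSON, a list of rows, each a list of 7 numbers: the opening, from 0 (shut) to 1 (fully open), then the shift along the tool's x, y, z in m, then the turn, a rotation vector about the tool's x, y, z in rad. A call has 1 to 5 rows; each row is the pose to reach, as a shift and turn from the pose commanded when the call began, along the tool's axes at that moment; what a row does not reach only later rows make up. A row lasts 1/8 s, in which the tool goes at most 62.5 mm and 10.7 degrees, less where a joint would pass 70% of its speed; a pose out of reach is approached as far as the arm can. A call with a gripper value outside its range is refused whole. The fingers move at their own pace and stop on an object; FORCE is the grip in N (left out, the last holds). Time passes only in rows, so rows that repeat a pose let the fingers close. It gives the time, the measured TCP pose, the force, the opening and the grip force at its end, in the units of the state.
- env.observe(): the state, without advancing time (a new reading comes with each control period).
- env.get_image(name): name is "scene" or "top"; returns a dict with "image" (384x512x3 uint8, blue, green, red), "fx", "fy", "cx", "cy" (pixels), "pose" (4x4, takes a point from camera to world coordinates). Camera axes: x right, y up, looking along -z (the intrinsics and any distortion apply to the point x, -y, -z); pixel columns grow to the right and rows downward; lengths in m; the calibration is good to about 2 mm. A picture is of the moment at which its call begins. There is no depth.
- env.close_job(): hands the job in; it is judged then, once.
Trained networks look in the newest picture that a camera, given by its name, has taken for a name from the list of things; names that differ only in an ending like _2 or _b are one class to them, and where a whole thing is asked for, a point or a joint stands for the part that bears it (a point fixed in the world has none). Each returns a list of dicts, best first, with "conf" (0 to 1); they miss things now and then, are a little off and sometimes report something else, mostly with a low value. They report only what shows in the picture. A call takes as long as a camera call. They do not tell look-alikes from the thing itself.
- env.find_in(camera, thing): "bbox" ([centre column, centre row, width, height] in pixels, round what is visible of it).
- env.trace(camera, thing): "mask" (384x512 bool, what is visible of it) and "bbox" ([centre column, centre row, width, height] in pixels, round what is visible of it).
- env.tip_of(camera, thing): "centre" ([column, row] in pixels: a listed point, or the origin of a listed thing).
The state is a dict: "time_s": time; "q": joint angles; "qvel": joint speeds; "joint_efforts": joint torques, N m; "position": TCP position; "tool_rot": TCP orientation; "ft_force": force on the tool from outside, world axes, zero at the start; "wrist_torque": the same for the moment, N m; "grip_width": finger opening in m; "gripper_force": force on a finger pad.
Only numpy, scipy, OpenCV 4.12 (cv2) and the standard library are available. Lean on these libraries where they do the work, as an engineer would, in place of code of your own. Each camera call takes 0.05 s, during which the arm holds its last target. There are 200 camera calls.

## Task

One mandarin in the fruit tray has gone mouldy and must come out before it spoils the rest. Take the tongs from the dish and pick it out with them, without crushing it, touching it with the gripper or disturbing the sound fruit and the things standing around. Finish while still holding it in the tongs, still and clear above the mouth of the green compost pail, so that I can look at it before it is thrown away.

Things in the scene. Friction and masses are not known exactly. Their poses are not given: they have to be found in the camera images.
- tongs: Steel kitchen tongs, black rubber sleeves on both arms, 250 mm long, 116 g, lying on their side across the dish: the arms lie side by side and close level. Origin: midway between the sleeves, half-way up, where to squeeze; x to the tips, y to the left arm, z up. Sleeves: 50 mm behind to 45 mm ahead of it, 24 mm high, outer faces 61 mm apart when open. Hinge 105 mm behind the origin.
- tongs_tips (a point): Point midway between the two cupped heads of the tongs, 98 mm ahead of the tongs' origin, same axes: where the fruit's centre should be when they close. The heads are 29 mm high, end 25 mm ahead of this point, and when open stand 75 mm apart inside, 90 mm over their backs.
- tongs_left (a joint): How far each tong arm is closed, rad: 0 open, about 0.09 on a mandarin (sleeves 42 mm over all), 0.18 shut. The arms are sprung open: 4 N on each sleeve starts to close them, 9 N at mandarin width, 14 N shuts them. 1 mm at the sleeve moves the tip 2 mm; a squeeze on the sleeves reaches the tips as half of it, less half the spring.
- spoiled: The mandarin that has gone mouldy: orange with a large dull grey-green mould patch over its top, a ball 46 mm across, 45 to 72 g, loose in one of the four pockets of the tray's near row. Soft: more than 30 N at each tip would crush it. Origin at the centre of the fruit.
- good1: Sound mandarin, clean orange, a ball 46 mm across, about 55 g, loose in a pocket of the tray. Origin at the centre of the fruit. In the near row.
- good2: Sound mandarin, clean orange, a ball 46 mm across, about 55 g, loose in a pocket of the tray. Origin at the centre of the fruit. In the near row.
- good3: Sound mandarin, clean orange, a ball 46 mm across, about 55 g, loose in a pocket of the tray. Origin at the centre of the fruit. In the near row.
- good4: Sound mandarin, clean orange, a ball 46 mm across, about 55 g, loose in a pocket of the tray. Origin at the centre of the fruit. In the far row.
- good5: Sound mandarin, clean orange, a ball 46 mm across, about 55 g, loose in a pocket of the tray. Origin at the centre of the fruit. In the far row.
- fruit_tray: Violet moulded fruit tray, fixed, 152 mm (x) by 304 mm (y) and 28 mm high, with two rows of four round pockets 76 mm apart; a fruit in a pocket has its centre 45 mm above the table. Origin under the middle of the tray; x points to its far row, y along the rows. The near row lies 38 mm to the -x side, all its four pockets hold fruit; the far row holds two.
- dish: White enamel dish with blue rim on which the tongs lie, 126 mm (x) by 200 mm (y), rim 36 mm high, walls and floor 4 mm thick, 0.6 kg, loose. Origin under its middle.
- pail: Green round compost pail, open, 156 mm across the mouth and 115 mm high, 0.35 kg, loose and empty. Origin under its middle.
- pail_rim (a point): Centre of the pail's mouth, level with the rim, 115 mm above the table.
- jam_jar: Amber jar with red cap, 72 mm across, 105 mm high, at the back of the table. Origin under its middle.
- tin: Food tin with blue label, 74 mm across, 110 mm high, at the back of the table. Origin under its middle.
- canister: White lidded canister, 112 mm across, 160 mm high, at the back of the table. Origin under its middle.
There are look-alikes about, which are no part of the job. Of the things that look like the pail, the smaller one is meant.

How it is judged (in metres and radians):
On the way, in this order (a step that is already met when the one before it is completed fails the run):
1. the tongs are gripped and lifted off the dish, with the mouldy mandarin still in the tray (height (world z) of tongs above 0.07 m and contact force between tongs and the fingers above 1 N and contact force between tongs and dish below 0.05 N and height (world z) of spoiled below 0.06 m), for 0.2 s.
2. the mouldy mandarin is lifted clear of the tray in the tongs (height (world z) of spoiled above 0.075 m and contact force between spoiled and tongs above 1 N and contact force between tongs and the fingers above 2 N and contact force between spoiled and the fingers below 0.2 N and contact force between spoiled and fruit_tray below 0.05 N and contact force between spoiled and pail below 0.05 N), for 0.2 s.
At the end, for the whole second after the job is handed in: The mouldy fruit is still, held only by the tongs (within 25 mm of the tips' point), centre within 50 mm of the middle of the pail's mouth and 30 mm or more above its rim; the gripper squeezes the tongs; tongs and arm clear of the pail, which stands upright; sound fruit within 12 mm of its places (horizontal distance between spoiled and pail_rim below 0.05 m and z of spoiled in the frame of pail_rim above 0.03 m and contact force between spoiled and tongs above 1 N and contact force between tongs and the fingers above 2 N and contact force between spoiled and the fingers below 0.2 N and contact force between spoiled and fruit_tray below 0.05 N and contact force between each of spoiled, tongs, the arm and pail below 0.05 N and distance between spoiled and tongs_tips below 0.025 m and linear speed of spoiled below 0.03 m/s and angle between pail's own z axis and vertical below 0.1 rad and distance of each of good1, good2, good3, good4, good5 from where it was at the start of the episode below 0.012 m); the arm keeps its last pose, push and grip.
It fails at once if the gripper touches the mouldy mandarin (contact force between spoiled and the fingers above 0.3 N).
It fails at once if the mouldy mandarin is crushed (contact force between spoiled and tongs above 70 N).
It fails at once if a sound mandarin is knocked out of its place (distance of any of good1, good2, good3, good4, good5 from where it was at the start of the episode above 0.015 m).
It fails at once if the pail is shoved or tipped (distance of pail from where it was at the start of the episode above 0.03 m or angle between pail's own z axis and vertical above 0.3 rad).
It fails at once if the jar, tin or canister is shoved or knocked over (distance of any of jam_jar, tin, canister from where it was at the start of the episode above 0.03 m).
It also fails if it takes over 40 s, if anything falls off the work surface, if the arm or the gripper's body presses on something with over 40 N, if the wrist force passes 120 N, or if a joint passes its speed limit or range.

## Working session

There is one attempt and no reset: what is moved stays moved. The work goes in short steps, Python scripts to look and compute and a shell command to move; the robot and the scene stay as the last step left them, time stands still between calls to the robot, and variables do not carry over. Pictures are saved under pics/ and viewed, at most 10 in all, crops included, and the job is handed in when it is done.

```bash
mkdir -p pics; ls
python3 - <<'E'
from rig import env
import cv2,numpy as np
for c in("scene","top"):
    d=env.get_image(c);cv2.imwrite(f"pics/{c}0.png",d["image"]);print(c,d["fx"],d["fy"],d["cx"],d["cy"],[k for k in d]);print(np.round(d["pose"],3))
    for t in("tongs","tongs_tips","spoiled","good1","fruit_tray","dish","pail","jam_jar","tin","canister"):
        print(t,[(np.round(r["bbox"]).astype(int).tolist(),round(r["conf"],2)) for r in env.find_in(c,t)][:7])
    for t in ("tongs","tongs_tips","spoiled"): print("tip",t,[(np.round(r["centre"],1).tolist(),round(r["conf"],2)) for r in env.tip_of(c,t)])
print(env.observe())
E
```

```text
pics
scene 374.4315110007545 374.4315110007545 253.12222948403783 185.780656308047 ['image', 'fx', 'fy', 'cx', 'cy', 'pose']
[[-6.000e-03 -7.860e-01  6.180e-01  1.101e+00]
 [ 1.000e+00 -1.400e-02 -9.000e-03  1.000e-03]
 [ 1.600e-02  6.180e-01  7.860e-01  8.920e-01]
 [ 0.000e+00  0.000e+00  0.000e+00  1.000e+00]]
tongs [([372, 211, 44, 73], 0.59)]
tongs_tips [([374, 209, 41, 71], 0.86)]
spoiled [([223, 222, 17, 18], 0.78)]
good1 [([280, 215, 18, 14], 0.78), ([284, 240, 17, 18], 0.76), ([253, 217, 18, 19], 0.69), ([228, 246, 17, 19], 0.62), ([199, 225, 17, 19], 0.56)]
fruit_tray [([244, 238, 125, 64], 0.59)]
dish [([242, 240, 124, 70], 0.41)]
pail [([150, 109, 70, 75], 0.79), ([120, 189, 64, 64], 0.56)]
jam_jar [([160, 292, 37, 45], 0.98), ([241, 240, 124, 68], 0.51), ([120, 193, 63, 62], 0.51)]
tin [([226, 292, 33, 50], 0.97)]
canister [([358, 301, 61, 71], 0.86)]
tip tongs [([365.8, 205.0], 0.84)]
tip tongs_tips [([373.3, 238.7], 0.91)]
tip spoiled [([221.4, 222.5], 0.53), ([280.8, 241.2], 0.47)]
top 463.77713142758273 463.77713142758273 258.30352168595886 193.7213190147654 ['image',
[... 960 characters left out ...]
8600180e+01, -1.23372123e+01]), 'qvel': array([-0.03112393,  0.02904591, -0.06068046, -0.02965642, -0.02517205,
        0.05691956]), 'joint_efforts': array([ 3.09917295e-04, -4.48323548e+01, -2.31464803e+01, -1.51760564e-04,
        5.71085366e-04, -3.09680593e-05]), 'position': array([ 0.19520125, -0.51417221,  0.24831155]), 'tool_rot': array([[ 9.34891898e-01,  3.54932584e-01,  1.38631899e-05],
       [ 3.54932582e-01, -9.34891896e-01,  6.30213219e-05],
       [ 3.53289045e-05, -5.39976255e-05, -9.99999998e-01]]), 'ft_force': array([0.61533286, 0.16740543, 0.28857447]), 'wrist_torque': array([ 0.03057709, -0.00042099, -0.05152523]), 'gripper_force': 0.0, 'grip_width': 0.08552310332220861}
```

Run:
```python
import cv2
a=cv2.imread("pics/top0.png")
cv2.imwrite("pics/t1.png",cv2.resize(a[50:350,100:500],(800,600),interpolation=cv2.INTER_CUBIC))
b=cv2.imread("pics/scene0.png")
cv2.imwrite("pics/s1.png",cv2.resize(b[50:350,60:460],(800,600),interpolation=cv2.INTER_CUBIC))
```

```text
(no output)
```

View pics/t1.png

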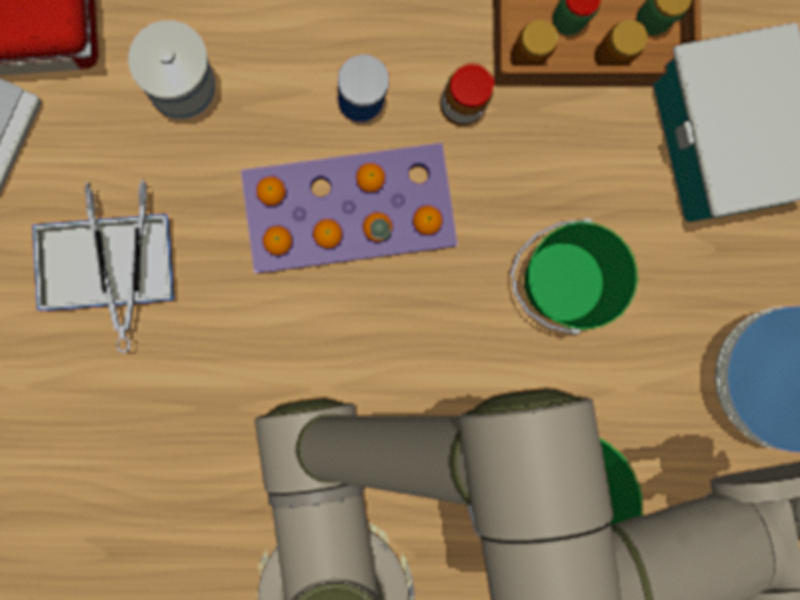

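View pics/s1.png

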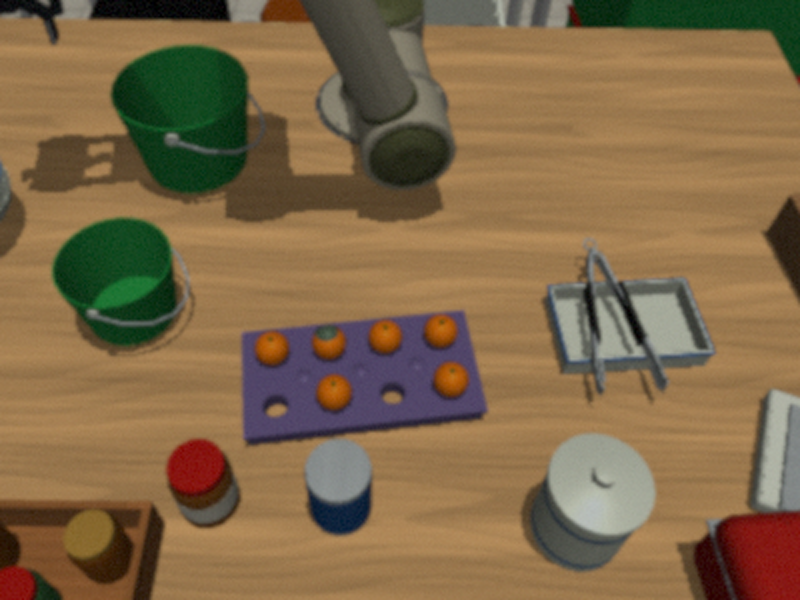

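The tongs lie at about (161,177) in the full top image, with the tips pointing up (+x). The mouldy fruit is third from the left in the near row, at about (290,163). The small pail is at (387,189). Next I turn these into positions.

```bash
cat > h.py <<'E'
import numpy as np,cv2
from rig import env
def ray(d,px):
    v=np.array([(px[0]-d["cx"])/d["fx"],-(px[1]-d["cy"])/d["fy"],-1.]);P=d["pose"]
    return P[:3,3],P[:3,:3]@v
def onz(d,px,z):
    o,v=ray(d,px);return o+v*(z-o[2])/v[2]
def tri(ds,pxs):
    A=np.zeros((3,3));b=np.zeros(3)
    for d,p in zip(ds,pxs):
        o,v=ray(d,p);v=v/np.linalg.norm(v);M=np.eye(3)-np.outer(v,v);A+=M;b+=M@o
    return np.linalg.solve(A,b)
def proj(d,p):
    q=np.linalg.inv(d["pose"])@np.r_[p,1];return d["cx"]-d["fx"]*q[0]/q[2],d["cy"]+d["fy"]*q[1]/q[2]
E
cat > look.py <<'E'
from h import *
np.set_printoptions(precision=4,suppress=True)
D={c:env.get_image(c) for c in("scene","top")}
def orange(d):
    h=cv2.cvtColor(d["image"],cv2.COLOR_BGR2HSV);m=cv2.inRange(h,(5,180,120),(20,255,255))
    n,l,s,c=cv2.connectedComponentsWithStats(m);return [(s[i],c[i]) for i in range(1,n) if 60<s[i,4]<500]
for c,d in D.items():
    for s,ce in orange(d): print(c,"orange",s[:5],onz(d,s[:2]+s[2:4]/2-.5,.045))
    for t,z in(("tongs",.048),("tongs_tips",.048),("spoiled",.045)):
        for r in env.tip_of(c,t)[:2]: print(c,t,r["conf"],onz(d,r["centre"],z))
    for r in env.trace(c,"pail")[:2]+env.trace(c,"tongs")[:1]:
        m=r["mask"].astype(np.uint8);ys,xs=np.nonzero(m);print(c,"mask",r["bbox"],xs.min(),xs.max(),ys.min(),ys.max())
E
python3 look.py
python3 - <<'E'
import cv2
a=cv2.imread("pics/top0.png")
x=cv2.resize(a[130:240,110:220],(600,600),interpolation=cv2.INTER_CUBIC)
cv2.imwrite("pics/t2.png",x)
E
```

```text
scene orange [273 208  15  14 156] [0.533  0.0841 0.045 ]
scene orange [245 211  15  14 161] [0.544  0.0081 0.045 ]
scene orange [188 216  15  15 170] [ 0.5639 -0.1434  0.045 ]
scene orange [217 216  15  12 102] [ 0.5579 -0.0666  0.045 ]
scene orange [278 232  16  15 183] [0.609  0.0954 0.045 ]
scene orange [219 238  16  15 190] [ 0.6288 -0.0564  0.045 ]
scene tongs 0.94 [0.5124 0.3196 0.048 ]
scene tongs 0.31 [0.5391 0.333  0.048 ]
scene tongs_tips 0.56 [0.6025 0.3235 0.048 ]
scene tongs_tips 0.24 [0.7969 0.2285 0.048 ]
scene spoiled 0.71 [ 0.5549 -0.0743  0.045 ]
scene mask [121.0, 190.3, 74.2, 67.2] 85 154 158 222
scene mask [359.4, 300.5, 63.1, 72.2] 325 388 266 334
scene mask [372.8, 209.9, 43.3, 78.1] 351 394 172 245
top orange [279 132  13  14 138] [ 0.6309 -0.0549  0.045 ]
top orange [229 139  13  13 136] [0.6107 0.096  0.045 ]
top orange [307 153  14  14 144] [ 0.5671 -0.1406  0.045 ]
top orange [257 160  14  14 142] [0.5455 0.0098 0.045 ]
top orange [232 164  14  13 140] [0.5347 0.0849 0.045 ]
top tongs 0.94 [0.5046 0.3192 0.048 ]
top tongs 0.32 [ 0.7478 -0.1959  0.048 ]
top tongs_tips 0.58 [ 0.4739 -0.3514  0.048 ]
top tongs_tips 0.55 [0.6019 0.33   0.048 ]
top spoiled 0.47 [ 0.5503 -0.0665  0.045 ]
top spoiled 0.15 [ 0.5659 -0.1424  0.045 ]
top mask [410.9, 291.1, 20.9, 41.4] 401 421 270 310
top mask [237.1, 146.6, 14.8, 15.1] 228 242 138 152
top mask [159.4, 179.3, 29.0, 76.5] 143 173 141 218
```

View pics/t2.png

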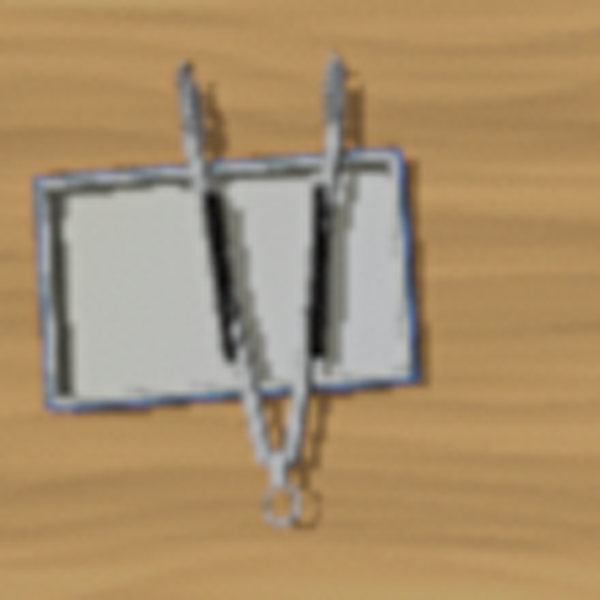

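Run:
```python
from h import *
np.set_printoptions(precision=4,suppress=True)
d=env.get_image("top")
for n,p,z in(("ring",(161.3,222.6),.048),("ends",(157.7,140.7),.048),("orig",(159.6,178.5),.048),("sl_a",(158.8,164.5),.048),("sl_b",(160.4,195.8),.048),("pail",(390.5,188),.115)): print(n,onz(d,p,z))
h=cv2.cvtColor(d["image"],cv2.COLOR_BGR2HSV);m=cv2.inRange(h,(50,120,30),(80,255,255));m[:,:345]=0;m[225:]=0
ys,xs=np.nonzero(m);print(xs.min(),xs.max(),ys.min(),ys.max())
s=env.get_image("scene");print(onz(s,(118,172),.115),onz(s,(360+.5,190),.048))
```

```text
ring [0.376  0.3133 0.048 ]
ends [0.6226 0.3292 0.048 ]
orig [0.5079 0.3211 0.048 ]
sl_a [0.5502 0.3244 0.048 ]
sl_b [0.4559 0.3176 0.048 ]
pail [ 0.4751 -0.3506  0.115 ]
363 435 46 214
[ 0.4495 -0.355   0.115 ] [0.4472 0.3173 0.048 ]
```

```bash
python3 -m pendant '[[1,0.04,-0.046,0,0,0,0],[1,0.08,-0.092,0,0,0,0],[1,0.12,-0.138,0,0,0,0],[1,0.16,-0.184,0,0,0,0],[1,0.2,-0.229,0,0,0,0]]' 20
python3 -m pendant '[[1,0.04,-0.046,0,0,0,0],[1,0.08,-0.092,0,0,0,0],[1,0.12,-0.138,0,0,0,0],[1,0.16,-0.184,0,0,0,0],[1,0.2,-0.229,0,0,0,0]]'
python3 -m pendant '[[1,0.04,-0.046,0,0,0,0.1],[1,0.08,-0.092,0,0,0,0.2],[1,0.12,-0.138,0,0,0,0.298],[1,0.16,-0.184,0,0,0,0.298],[1,0.186,-0.213,0.02,0,0,0.298]]'
```

```text
time_s: 2.72
position: [0.3012, -0.2273, 0.2485]
tool_rot: [[0.935, 0.354, 0.001], [0.354, -0.935, -0.0], [0.0, 0.001, -1.0]]
ft_force: [-0.1, -0.8, 0.8]
grip_width: 0.0852
gripper_force: 0.0
time_s: 3.35
position: [0.407, 0.058, 0.2487]
tool_rot: [[0.935, 0.355, 0.001], [0.355, -0.935, -0.0], [0.001, 0.001, -1.0]]
ft_force: [0.7, -0.7, 0.6]
grip_width: 0.0855
gripper_force: 0.0
time_s: 3.98
position: [0.5057, 0.3239, 0.229]
tool_rot: [[0.998, 0.066, 0.003], [0.066, -0.998, 0.001], [0.003, -0.001, -1.0]]
ft_force: [0.9, -0.9, 0.7]
grip_width: 0.0853
gripper_force: 0.0
```

```bash
python3 -m pendant '[[1,0,0,0.06,0,0,0],[1,0,0,0.12,0,0,0],[1,0,0,0.13,0,0,0]]'
python3 - <<'E'
from h import *
s=env.get_image("scene");print(env.observe()["position"])
a=cv2.resize(s["image"][140:260,310:430],(600,600),interpolation=cv2.INTER_CUBIC);cv2.imwrite("pics/s3.png",a)
E
```

```text
time_s: 4.35
position: [0.5033, 0.3205, 0.0951]
tool_rot: [[0.998, 0.065, -0.007], [0.065, -0.998, -0.003], [-0.007, 0.002, -1.0]]
ft_force: [-0.3, 0.4, 1.4]
grip_width: 0.0854
gripper_force: 0.0
[0.50430726 0.32082257 0.09653915]
```

View pics/s3.png

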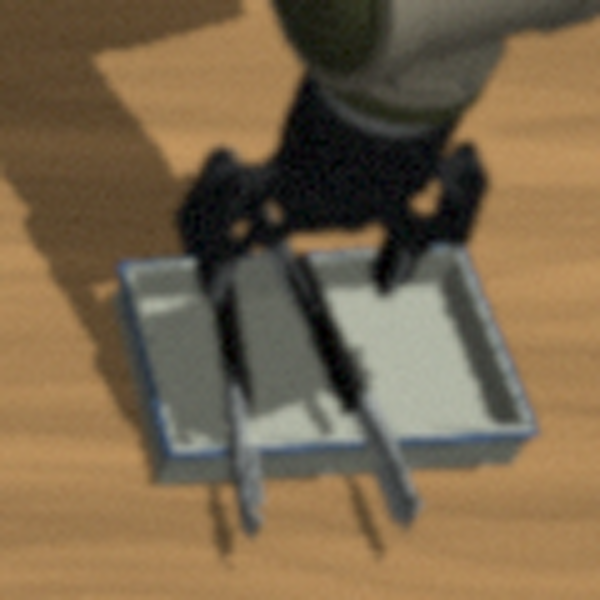

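The open fingertips show at about (353,195) and (388,197), on either side of the sleeves. I check the alignment with the calibration.

Run:
```python
from h import *
np.set_printoptions(precision=4,suppress=True)
s=env.get_image("scene")
print(onz(s,(370.3,196),.085), onz(s,(368.8,219.4),.055),onz(s,(310+328/5,140+520/5),.048))
print("ends L/R",onz(s,(310+405/5,140+515/5),.048),onz(s,(310+250/5,140+528/5),.048))
```

```text
[0.4959 0.3265 0.085 ] [0.5515 0.3199 0.055 ] [0.622  0.3262 0.048 ]
ends L/R [0.6184 0.3666 0.048 ] [0.6272 0.2851 0.048 ]
```

```bash
python3 -m pendant '[[1,0,0,0.03,0,0,0],[1,0,0,0.051,0,0,0],[1,0,0,0.051,0,0,0],[0.62,0,0,0.051,0,0,0],[0.62,0,0,0.051,0,0,0]]' 20; python3 -m pendant '[[0.62,0,0,0,0,0,0],[0.62,0,0,0,0,0,0]]'
```

```text
time_s: 5.08
position: [0.5067, 0.3218, 0.0507]
tool_rot: [[0.998, 0.065, 0.006], [0.065, -0.998, 0.002], [0.006, -0.002, -1.0]]
ft_force: [-2.2, -0.6, 15.0]
grip_width: 0.0536
gripper_force: 9.7
time_s: 5.32
position: [0.5067, 0.3219, 0.0508]
tool_rot: [[0.998, 0.065, 0.006], [0.065, -0.998, 0.002], [0.007, -0.002, -1.0]]
ft_force: [-0.4, 0.1, 12.7]
grip_width: 0.0532
gripper_force: 9.4
```

```bash
python3 -m pendant '[[0.62,0,0,-0.01,0,0,0],[0.62,0,0,-0.03,0,0,0],[0.62,0,0,-0.06,0,0,0],[0.62,0,0,-0.08,0,0,0],[0.62,0,0,-0.08,0,0,0]]'
python3 - <<'E'
from h import *
s=env.get_image("scene");o=env.observe();print(o["position"],o["ft_force"],o["grip_width"],o["gripper_force"])
a=cv2.resize(s["image"][130:260,310:440],(600,600),interpolation=cv2.INTER_CUBIC);cv2.imwrite("pics/s4.png",a)
E
```

```text
time_s: 5.95
position: [0.5055, 0.3214, 0.1294]
tool_rot: [[0.998, 0.065, 0.004], [0.065, -0.998, 0.001], [0.004, -0.001, -1.0]]
ft_force: [-0.4, -1.1, -1.7]
grip_width: 0.0532
gripper_force: 5.9
[0.50494419 0.32113607 0.12792402] [-0.74352057 -0.4388835  -1.99752561] 0.05337607470932217 5.905241724867665
```

View pics/s4.png

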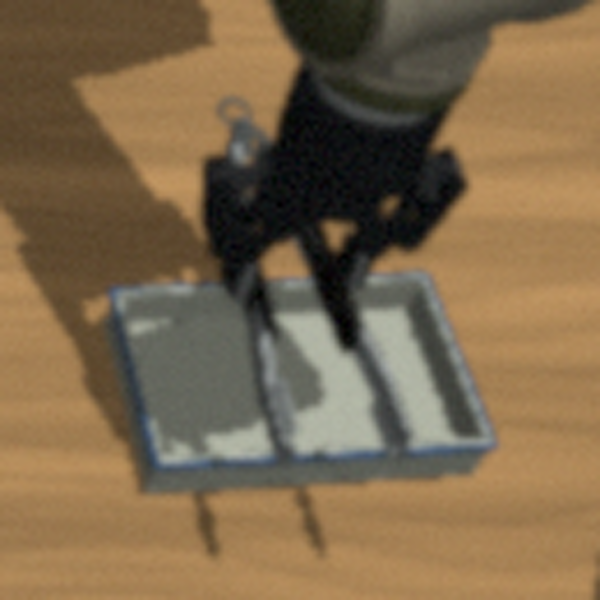

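```bash
cat > tilt.py <<'E'
from h import *
np.set_printoptions(precision=4,suppress=True)
s=env.get_image("scene");c=env.observe()["position"]
for n,p in(("ends",(384,227.7)),("ring",(360.9,152.8))):
    for z in np.arange(.10,.165,.01):
        q=onz(s,p,z);print(n,q,"dist",np.linalg.norm(q-c-[0,0,.002]))
E
python3 tilt.py
```

```text
ends [0.6051 0.3362 0.1   ] dist 0.10567783558776449
ends [0.6113 0.332  0.11  ] dist 0.10896359549079096
ends [0.6176 0.3278 0.12  ] dist 0.1135455889240622
ends [0.6239 0.3235 0.13  ] dist 0.11927452284544598
ends [0.6301 0.3193 0.14  ] dist 0.12599404053355379
ends [0.6364 0.3151 0.15  ] dist 0.13355470831834415
ends [0.6426 0.3108 0.16  ] dist 0.14182206243067585
ring [0.3507 0.3225 0.1   ] dist 0.15664947448717617
ring [0.3602 0.3184 0.11  ] dist 0.14572215608546354
ring [0.3696 0.3144 0.12  ] dist 0.13543778420486433
ring [0.3791 0.3103 0.13  ] dist 0.12595395073394908
ring [0.3886 0.3062 0.14  ] dist 0.11746471691404296
ring [0.3981 0.3022 0.15  ] dist 0.11020017891519905
ring [0.4075 0.2981 0.16  ] dist 0.10441626714850033
```

```bash
python3 -m pendant '[[0.62,-0.003,0.015,0,0,0,0],[0.62,-0.01,0.05,0,0,0,0],[0.62,-0.017,0.095,0,0,0,0],[0.62,-0.026,0.14,0,0,0,0],[0.62,-0.036,0.19,0,0,0,0]]'
python3 -m pendant '[[0.62,-0.009,0.05,0,0,0,-0.02],[0.62,-0.018,0.1,0,0,0,-0.04],[0.62,-0.027,0.15,0,0,0,-0.06],[0.62,-0.034,0.19,0,0,0,-0.079],[0.62,-0.037,0.207,0,0,0,-0.079]]'
python3 -m pendant '[[0.62,0,0,0.01,0,0,0],[0.62,0,0,0.03,0,0,0],[0.62,0,0,0.03,0,0,0],[0.62,0,0,0.03,0,0,0]]'
python3 - <<'E'
from h import *
for c,(a,b) in{"scene":(150,180),"top":(110,230)}.items():
    s=env.get_image(c);o=env.observe();print(o["position"],o["ft_force"],o["grip_width"],o["gripper_force"])
    cv2.imwrite(f"pics/{c}5.png",cv2.resize(s["image"][a:a+120,b:b+120],(600,600),interpolation=cv2.INTER_CUBIC))
    for t in("tongs_tips","spoiled"):
        for r in env.tip_of(c,t)[:2]: print(c,t,round(r["conf"],2),r["centre"],onz(s,r["centre"],.1 if t[0]=="t" else .045))
E
```

```text
time_s: 6.68
position: [0.4803, 0.1272, 0.1267]
tool_rot: [[0.998, 0.065, -0.001], [0.065, -0.998, -0.0], [-0.001, 0.0, -1.0]]
ft_force: [1.9, -0.1, -1.2]
grip_width: 0.053
gripper_force: 5.9
time_s: 7.3
position: [0.4568, -0.0818, 0.1269]
tool_rot: [[0.99, 0.14, -0.001], [0.14, -0.99, 0.0], [-0.001, -0.001, -1.0]]
ft_force: [-0.4, -0.1, -1.8]
grip_width: 0.0532
gripper_force: 5.9
time_s: 7.8
position: [0.4579, -0.0791, 0.0975]
tool_rot: [[0.99, 0.144, -0.0], [0.144, -0.99, 0.0], [-0.0, -0.0, -1.0]]
ft_force: [0.4, -0.1, -1.5]
grip_width: 0.0531
gripper_force: 5.9
[ 0.45801455 -0.07925849  0.09770924] [-0.49535516  0.00983857 -0.66387355] 0.053138255003005654 5.905816734775726
scene tongs_tips 0.92 [224.4, 208.3] [ 0.55314327 -0.06335862  0.1       ]
scene tongs_tips 0.56 [231.3, 245.3] [ 0.66009948 -0.04119018  0.1       ]
scene spoiled 0.61 [224.3, 222.2] [ 0.56010398 -0.06570901  0.045     ]
[ 0.45797687 -0.07960576  0.09777138] [-0.04389193 -0.42885646 -1.64537074] 0.05324782411411024 5.906243142380845
top tongs_tips 0.42 [287.1, 161.6] [ 0.55219087 -0.05798033  0.1       ]
top spoiled 0.38 [288.7, 161.5] [ 0.56086889 -0.06595465  0.045     ]
top spoiled 0.32 [384.3, 192.5] [ 0.46815345 -0.35145962  0.045     ]
```

View pics/scene5.png

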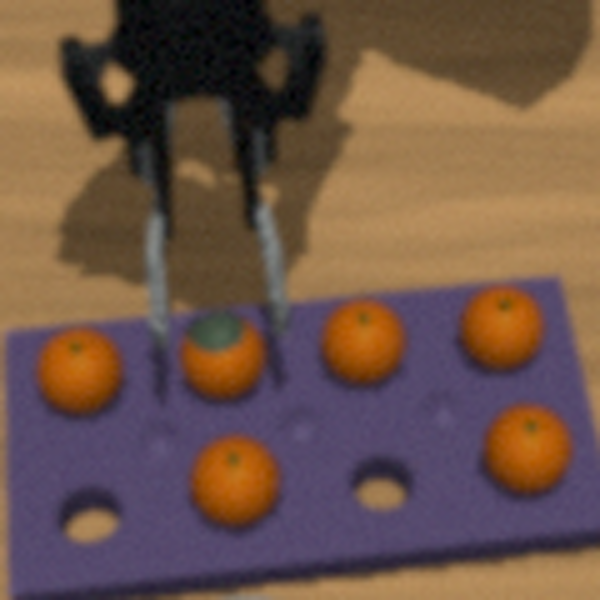

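View pics/top5.png

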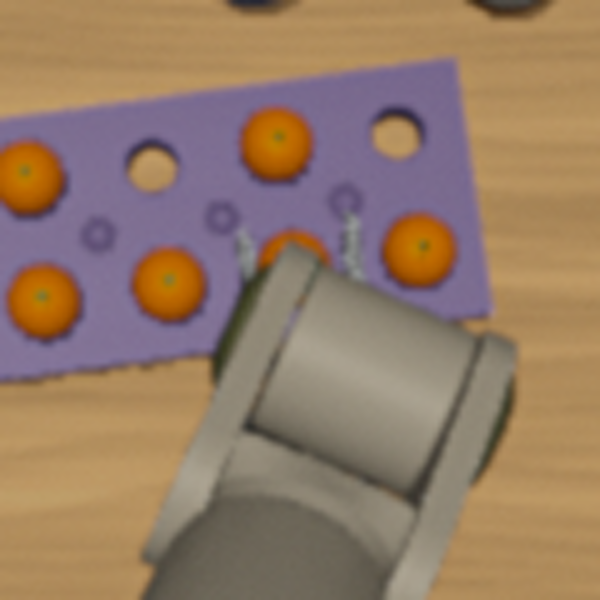

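The tong heads show at about (212,219) and (236,216) in the scene image, straddling the mouldy fruit, which is at about (224,221). I work out the leftover sideways offset.

Run:
```python
from h import *
np.set_printoptions(precision=4,suppress=True)
s=env.get_image("scene")
for z in(.093,.098): print(onz(s,(212,219),z),onz(s,(236,216),z),"mid",onz(s,(224,217.5),z))
print("fruit",onz(s,(180+222.5/5,150+355/5),.045))
t=env.get_image("top");a=onz(t,(230+247/5,110+230/5),.098);b=onz(t,(230+350/5,110+215/5),.098);print("top ends",a,b,(a+b)/2,"fruit top-edge x",onz(t,(230+295/5,110+231/5),.045))
```

```text
[ 0.5817 -0.0935  0.093 ] [ 0.5716 -0.0331  0.093 ] mid [ 0.5767 -0.0634  0.093 ]
[ 0.5849 -0.0929  0.098 ] [ 0.5749 -0.0329  0.098 ] mid [ 0.58  -0.063  0.098]
fruit [ 0.5563 -0.0654  0.045 ]
top ends [ 0.5688 -0.0358  0.098 ] [ 0.5777 -0.0955  0.098 ] [ 0.5733 -0.0657  0.098 ] fruit top-edge x [ 0.577  -0.0669  0.045 ]
```

```bash
python3 -m pendant '[[0.62,0.002,0,0.012,0,0,0],[0.62,0.002,0,0.028,0,0,0],[0.62,0.002,0,0.042,0,0,0],[0.62,0.002,0,0.047,0,0,0],[0.62,0.002,0,0.047,0,0,0]]'
python3 - <<'E'
from h import *
s=env.get_image("scene");o=env.observe();print(o["position"],o["ft_force"])
cv2.imwrite("pics/s6.png",cv2.resize(s["image"][150:270,180:300],(600,600),interpolation=cv2.INTER_CUBIC))
E
```

```text
time_s: 8.82
position: [0.4597, -0.0795, 0.05]
tool_rot: [[0.99, 0.143, -0.001], [0.143, -0.99, 0.0], [-0.001, -0.0, -1.0]]
ft_force: [0.5, 0.2, -1.0]
grip_width: 0.0529
gripper_force: 5.9
[ 0.45986398 -0.0795422   0.050338  ] [ 0.36589675 -1.2162571  -1.67771572]
```

View pics/s6.png

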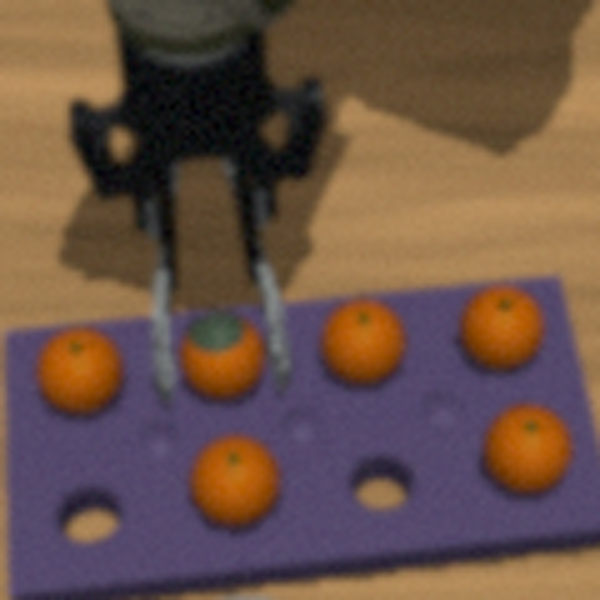

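The heads straddle the fruit symmetrically, with ends at about (214,230) and (236,227) and the fruit at (224,222). Now I close on it.

```bash
python3 -m pendant '[[0.5,0,0,0,0,0,0],[0.3,0,0,0,0,0,0],[0.3,0,0,0,0,0,0],[0.3,0,0,0,0,0,0],[0.3,0,0,0,0,0,0]]' 30
python3 -m pendant '[[0.3,0,0,0,0,0,0],[0.3,0,0,0,0,0,0]]'
```

```text
time_s: 9.5
position: [0.4598, -0.0795, 0.0504]
tool_rot: [[0.99, 0.143, 0.0], [0.143, -0.99, -0.0], [0.0, 0.0, -1.0]]
ft_force: [0.2, 2.4, 0.6]
grip_width: 0.0425
gripper_force: 30.4
time_s: 9.75
position: [0.4598, -0.0795, 0.0504]
tool_rot: [[0.99, 0.143, 0.0], [0.143, -0.99, -0.0], [0.0, 0.0, -1.0]]
ft_force: [0.3, 2.8, 1.1]
grip_width: 0.0418
gripper_force: 30.5
```

```bash
python3 -m pendant '[[0.3,0,0,-0.004,0,0,0],[0.3,0,0,-0.014,0,0,0],[0.3,0,0,-0.03,0,0,0],[0.3,0,0,-0.048,0,0,0],[0.3,0,0,-0.06,0,0,0]]'
python3 -m pendant '[[0.3,0,0,-0.015,0,0,0],[0.3,0,0,-0.035,0,0,0],[0.3,0,0,-0.055,0,0,0],[0.3,0,0,-0.07,0,0,0],[0.3,0,0,-0.075,0,0,0]]'
python3 - <<'E'
from h import *
s=env.get_image("scene");o=env.observe();print(o["position"],o["tool_rot"],o["ft_force"],o["grip_width"])
cv2.imwrite("pics/s7.png",cv2.resize(s["image"][130:270,160:300],(600,600),interpolation=cv2.INTER_CUBIC))
E
```

```text
time_s: 10.38
position: [0.4599, -0.0797, 0.1115]
tool_rot: [[0.99, 0.143, 0.001], [0.143, -0.99, -0.001], [0.001, 0.001, -1.0]]
ft_force: [0.4, -0.2, -2.4]
grip_width: 0.0425
gripper_force: 30.7
time_s: 11.0
position: [0.4598, -0.0796, 0.1862]
tool_rot: [[0.99, 0.143, 0.001], [0.143, -0.99, -0.001], [0.001, 0.001, -1.0]]
ft_force: [0.2, -0.2, -1.6]
grip_width: 0.0416
gripper_force: 30.7
[ 0.45984382 -0.0795862   0.18617975] [[ 9.89692699e-01  1.43203303e-01  1.08419983e-03]
 [ 1.43203959e-01 -9.89693043e-01 -5.53360433e-04]
 [ 9.93781984e-04  7.02918487e-04 -9.99999259e-01]] [ 0.33593022 -0.80008273 -1.42549069] 0.042441896609760686
```

View pics/s7.png

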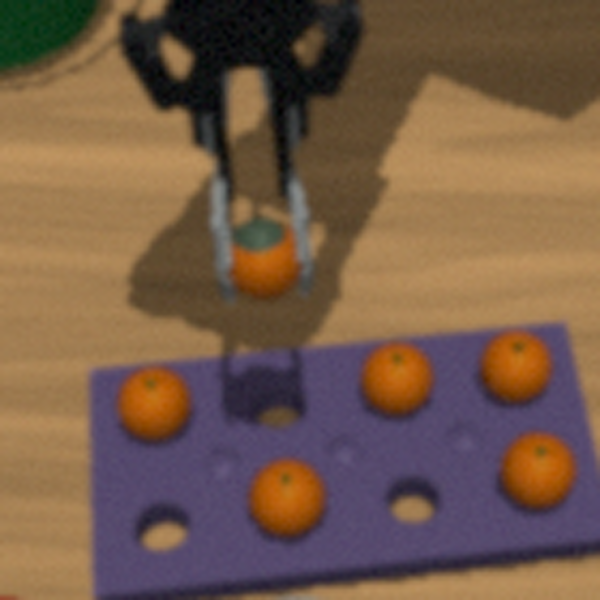

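The mandarin is held centred between the tips at about (221,190), and the other five fruits are undisturbed. Before moving over, I check where the bigger pail stands and how tall it is.

Run:
```python
from h import *
np.set_printoptions(precision=4,suppress=True)
s=env.get_image("scene");t=env.get_image("top")
for z in(.12,.16,.2): print("big rim L,R,C",onz(s,(116.5,97),z),onz(s,(184,97),z),onz(s,(150,95),z))
h=cv2.cvtColor(t["image"],cv2.COLOR_BGR2HSV);m=cv2.inRange(h,(50,120,20),(85,255,255));n,l,st,c=cv2.connectedComponentsWithStats(m)
for i in range(1,n):
    if st[i,4]>150: print(st[i],c[i],onz(t,st[i,:2]+st[i,2:4]/2-.5,.115))
```

```text
big rim L,R,C [ 0.1414 -0.4288  0.12  ] [ 0.1359 -0.2142  0.12  ] [ 0.1287 -0.3243  0.12  ]
big rim L,R,C [ 0.1911 -0.4065  0.16  ] [ 0.1859 -0.203   0.16  ] [ 0.1791 -0.3074  0.16  ]
big rim L,R,C [ 0.2409 -0.3842  0.2   ] [ 0.236  -0.1919  0.2   ] [ 0.2295 -0.2905  0.2   ]
[ 363  162   56   53 2274] [390.3909 187.7441] [ 0.4751 -0.3506  0.115 ]
[ 343  265   78   77 4764] [381.5493 302.6056] [ 0.1534 -0.3192  0.115 ]
```

```bash
python3 -m pendant '[[0.3,-0.005,0.01,-0.01,0,0,0],[0.3,-0.017,0.037,-0.02,0,0,0],[0.3,-0.032,0.07,-0.025,0,0,0],[0.3,-0.047,0.105,-0.025,0,0,0],[0.3,-0.063,0.14,-0.025,0,0,0]]'
python3 -m pendant '[[0.3,-0.015,0.035,0,0,0,0],[0.3,-0.03,0.07,0,0,0,0],[0.3,-0.045,0.1,0,0,0,0],[0.3,-0.055,0.123,0,0,0,0],[0.3,-0.059,0.131,0,0,0,0]]'
python3 -m pendant '[[0.3,0,0,0,0,0,0],[0.3,0,0,0,0,0,0],[0.3,0,0,0,0,0,0],[0.3,0,0,0,0,0,0]]'
python3 - <<'E'
from h import *
s=env.get_image("scene");o=env.observe();p=o["position"];print(p,o["ft_force"],o["grip_width"],"tips est",p+o["tool_rot"][:,0]*.099)
for r in env.tip_of("scene","spoiled")[:2]: print(r["conf"],onz(s,r["centre"],p[2]-.004))
cv2.imwrite("pics/s8.png",cv2.resize(s["image"][80:270,60:310],(800,600),interpolation=cv2.INTER_CUBIC))
E
```

```text
time_s: 11.78
position: [0.4167, -0.2288, 0.2106]
tool_rot: [[0.99, 0.143, -0.0], [0.143, -0.99, -0.0], [-0.0, 0.0, -1.0]]
ft_force: [0.8, -0.7, -0.8]
grip_width: 0.0423
gripper_force: 30.8
time_s: 12.4
position: [0.377, -0.3666, 0.2103]
tool_rot: [[0.99, 0.142, -0.0], [0.142, -0.99, 0.0], [-0.0, -0.0, -1.0]]
ft_force: [-0.3, 0.4, -1.2]
grip_width: 0.0421
gripper_force: 30.9
time_s: 12.9
position: [0.378, -0.3648, 0.2104]
tool_rot: [[0.99, 0.144, 0.0], [0.144, -0.99, -0.0], [0.0, 0.0, -1.0]]
ft_force: [0.2, -0.4, -2.1]
grip_width: 0.0423
gripper_force: 30.9
[ 0.3780218  -0.36485075  0.21039881] [-1.37861034  0.293792   -1.54082232] 0.04235830621932813 tips est [ 0.47599189 -0.3506078   0.21040283]
0.55 [ 0.47897231 -0.35276719  0.20639881]
```

View pics/s8.png

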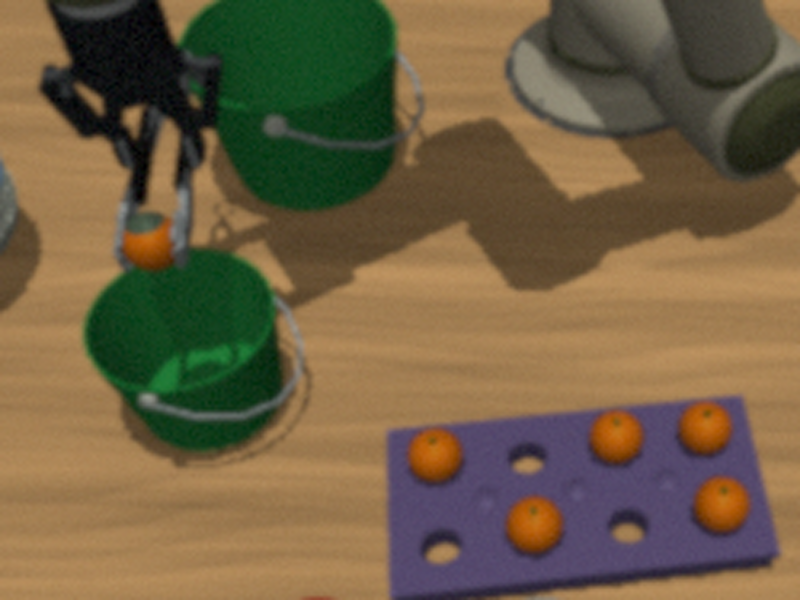

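The mandarin is held at about (107,155), over the small pail, whose rim centre is near (117,181). Calibration puts the fruit within about 5 mm of the rim's axis and some 90 mm above it, so I hand the job in.

```bash
python3 -c "
from rig import env
print(env.close_job())"
```

```text
the job is handed in; nothing more can be done
None
```

I picked the mouldy mandarin out with the tongs and handed the job in with it held still about 9 cm above the mouth of the small green pail; the last picture showed the sound fruit undisturbed, and the hand-in gave no verdict.

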